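# Make up a gift tower of ring soaps by weight

## Robot

A 6-joint arm with a two-finger parallel gripper is mounted at the origin on the work surface. World frame = base frame: x ahead of the robot, y to its left, z up, the work surface at z = 0. Lengths are in m, angles in rad, forces in N, time in s.
With the tool pointing down it reaches from about 0.275 to 0.875 m from the base axis. Payload 12.5 kg.
Tool frame: the origin (TCP) lies at the very end of the fingers, on their centre line; the grasp point (between the pads) lies 19 mm behind it; z points along the fingers, y is the line along which they close (so a half turn about z gives the same grasp; the last joint's range is limited). The gripper opens to 85 mm and grips with 20 to 120 N. Pads are 22 mm wide; open, the fingers measure 114 mm over their backs; the gripper's body (76 mm by 85 mm) begins 54 mm behind the grasp point. The pads swing forward as they close: fully open they stand 13 mm farther back than shut.
Start: joints at [1.242, 0.351, 1.652, -0, 1.139, -0.085], TCP at [0.133, 0.534, 0.231] pointing down, gripper open.
Joint ranges: [-2.75, 2.75], [-0.79, 2.1], [0.01, 2.65], [-1.57, 4.71], [0.07, 3.14], [-2.87, 2.87]. Speed limits (rad/s): [2.22, 2.22, 2.79, 3.14, 3.14, 3.14].

## Interface

Orientations are given as a 3x3 rotation matrix whose columns are the frame's x, y, z axes.
In Python, from bench import manip gives the robot as it stands. Calls block until the motion is done:
- manip.move_ptp(position, orientation): joint-space move of the TCP to a pose.
- manip.move_l(position, attitude=None, max_speed=0.15): straight line of the TCP; attitude=None keeps the orientation; max_speed is the mean speed in m/s.
- manip.move_j(angles): joint-space move.
- manip.set_gripper(opening, effort=None): opening from 0.0 (shut) to 1.0 (fully open); effort is the grip in N (None keeps the last); returns when the fingers have stopped.
- manip.dwell(seconds).
- manip.inverse_kinematics(position, orientation): joint angles nearest the present ones, or None.
- manip.grab_frame(name): name is "side" or "top" or "wrist"; returns (picture, depth): 400x640x3 uint8, red, green, blue; 400x640 float32, m along the optical axis (not along the pixel's ray), 0 where there is no reading.
- manip.get_calibration(name): a dict with "camera_matrix" (3x3 intrinsics, pixels), "R" (3x3) and "t" (3): a world point X has camera coordinates R X + t. Camera axes: x right, y down, z forward; pixel columns grow to the right and rows downward; lengths in m; the calibration is good to about 2 mm. A picture is of the moment at which its call begins: read the wrist's pose just before it. get_calibration takes no time and is no camera call; for the wrist camera it gives the pose at the moment of the call.
A pose or a line that the arm cannot do raises manip.Unreachable and nothing moves.
- manip.sign_off(): hands the job in; it is judged then, once.
Trained networks look in the newest picture that a camera, given by its name, has taken for a name from the list of things; names that differ only in an ending like _2 or _b are one class to them, and where a whole thing is asked for, a point or a joint stands for the part that bears it (a point fixed in the world has none). Each returns a list of dicts, best first, with "confidence" (0 to 1); they miss things now and then, are a little off and sometimes report something else, mostly with a low value. They report only what shows in the picture. A call takes as long as a camera call. They do not tell look-alikes from the thing itself.
- manip.look_for(camera, name): "at" ([x, y, z] in m, in world coordinates, good to about 4 mm: the middle of the surface that is visible of it).
Readings, each from a call of its own:
- manip.current_time(): time.
- manip.current_qpos(): joint angles.
- manip.current_joint_vel(): joint speeds.
- manip.current_joint_torque(): joint torques, N m.
- manip.current_ee_pos(): TCP position.
- manip.current_tcp_rot(): TCP orientation.
- manip.current_force(): force on the tool from outside, world axes, zero at the start.
- manip.current_ft_torque(): the same for the moment, N m.
- manip.current_grip_width(): opening from 0.0 (shut) to 1.0 (fully open).
- manip.current_grip_force(): force on a finger pad.
Only numpy, scipy, OpenCV 4.12 (cv2) and the standard library are available. Lean on these libraries where they do the work, as an engineer would, in place of code of your own. Each camera call takes 0.05 s, during which the arm holds its last target. There are 200 camera calls.

## Task

Thread ring soaps from the wooden board onto the spindle of the counter scale, one by one, each slid down until it lies flat on the saucer or the soap below, until the scale's pointer rests in the green zone; leave the soaps you do not need lying on the board. Work gently: the spindle stands off the middle of the pan, and the pointer must never be pushed into the red zone. Leave the saucer on the pan and do not disturb the bottles, the tumbler or the jar.

Things in the scene. Friction and masses are not known exactly. Their poses are not given: they have to be found in the camera images.
- scale: White mechanical counter scale, fixed to the counter, 300 x 170 x 50 mm base. Origin on the counter under the centre of its round pan; +x of its frame points from the pan to the dial; the base spans x -80 to +220 mm, y -85 to +85 mm. The dial, 136 mm across, is centred 155 mm along +x, its face tilted away from the pan, highest edge about 125 mm above the counter.
- pan_centre (a point): Centre of the top face of the round steel pan, 130 mm diameter, z up, 86 mm above the counter when empty. On the pan stands a dark steel spindle, 14 mm diameter, top 62 mm above the pan, last 2 mm chamfered at 45 degrees to 10 mm diameter. Its axis is 5 mm from the pan's centre, in an unknown direction that differs each time and stays put during the job: find it by feel or by eye.
- pan (a joint): Travel of the pan straight down, m: 0 = empty. Spring of 400 N/m (2.45 mm per 100 g), hard stop at 22 mm.
- pointer (a joint): The pointer of the dial, rad. 0 = empty pan, pointing to the pan; it turns clockwise as seen from above the face, 0.00589 rad per gram of load (or of downward push; 0.60 rad per newton). Green zone: 1.354 to 1.766 rad (230 to 300 g); red zone: from 4.2 rad (about 7 N on the pan in all). Black ticks every 100 g.
- saucer: Blue ceramic ring saucer, 100 mm diameter, 6 mm high, with a 27 mm hole, already lying on the pan around the spindle; origin at the centre of its underside. Hand-made: weighs anything from 60 to 160 g, included in the reading.
- board: Fixed wooden board, 240 (x) x 250 (y) x 12 mm, origin at the centre of its underside, top at 12 mm. The four soaps start on it at about x +-55, y +-60 mm in its frame.
- soap0: Ring soap, cream: rigid ring 60 mm outside diameter, 18 mm hole, 18 mm high, about 60 g (within 5 %), lying flat on the board; origin at the centre of its underside, z up.
- soap1: Ring soap, green: rigid ring 60 mm outside diameter, 18 mm hole, 18 mm high, about 60 g (within 5 %), lying flat on the board; origin at the centre of its underside, z up.
- soap2: Ring soap, peach: rigid ring 60 mm outside diameter, 18 mm hole, 18 mm high, about 60 g (within 5 %), lying flat on the board; origin at the centre of its underside, z up.
- soap3: Ring soap, pale turquoise: rigid ring 60 mm outside diameter, 18 mm hole, 18 mm high, about 60 g (within 5 %), lying flat on the board; origin at the centre of its underside, z up.
- bottle_a: Small amber bottle with black cap, 28 mm diameter, 75 mm high, standing on the counter; origin at the centre of its underside. To be left alone.
- bottle_b: Second small amber bottle, the same, standing on the counter; origin at the centre of its underside. To be left alone.
- tumbler: Glass tumbler, 68 mm diameter, 95 mm high, standing on the counter; origin at the centre of its underside. To be left alone.
- jar: Peach jar with steel cap, 60 mm diameter, 70 mm high, standing on the counter; origin at the centre of its underside. To be left alone.
There are look-alikes about, which are no part of the job. Leave any blue or orange look-alike of the soap1 alone. What is shaped like the soap2 but orange is not meant.

How it is judged:
By the outcome, as a careful person would: the job done as asked, in the order asked, and still so for the second after the job is handed in, with the robot touching nothing.
It also fails if it takes over 72 s, if anything falls off the work surface, if the arm or the gripper's body presses on something with over 40 N, if the wrist force passes 120 N, or if a joint passes its speed limit or range.

## Working session

There is one attempt and no reset: what is moved stays moved. The work goes in short steps, each a Python script; the robot and the scene stay as the last script left them, time stands still between calls to the robot, and variables do not carry over. Pictures are saved under pics/ and viewed, at most 10 in all, crops included, and the job is handed in when it is done.

```bash
mkdir -p pics; ls
python3 - <<'E'
from bench import manip
import cv2,numpy as np
ims=[]
for c in ["top","side"]:
    p,d=manip.grab_frame(c); cv2.imwrite(f"pics/{c}0.png",p[:,:,::-1]); np.save(f"/tmp/{c}d.npy",d)
    k=manip.get_calibration(c); print(c,k["camera_matrix"].tolist(),k["R"].round(3).tolist(),k["t"].round(3).tolist())
    for n in ["soap1","saucer","pan_centre","board","scale","bottle_a","tumbler","jar"]:
        for r in manip.look_for(c,n): print(c,n,np.round(r["at"],3),round(r["confidence"],2))
print(manip.current_time(), manip.current_tcp_rot().round(3).tolist() if hasattr(manip.current_tcp_rot(),'round') else manip.current_tcp_rot())
E
```

```text
pics
top [[369.69466470726013, 0.0, 317.58094066909956], [0.0, 369.69466470726013, 200.45005770191975], [0.0, 0.0, 1.0]] [[-0.015, -1.0, -0.008], [-0.986, 0.016, -0.168], [0.168, 0.005, -0.986]] [0.009, 0.545, 1.082]
top soap1 [ 0.578 -0.166  0.03 ] 0.78
top soap1 [ 0.467 -0.276  0.034] 0.76
top soap1 [ 0.329 -0.262  0.018] 0.74
top soap1 [ 0.577 -0.285  0.032] 0.71
top soap1 [ 0.649 -0.034  0.017] 0.71
top soap1 [ 0.532 -0.411  0.017] 0.64
top soap1 [ 0.471 -0.154  0.025] 0.56
top saucer [0.502 0.251 0.089] 0.93
top pan_centre [0.498 0.252 0.086] 0.91
top board [ 0.524 -0.22   0.014] 0.98
top scale [0.585 0.264 0.049] 0.83
top bottle_a [0.402 0.016 0.07 ] 0.57
top bottle_a [ 0.758 -0.119  0.049] 0.56
top bottle_a [ 0.754 -0.251  0.052] 0.42
top tumbler [0.374 0.413 0.058] 0.59
top jar [0.403 0.016 0.07 ] 0.63
side [[428.2553781309709, 0.0, 323.6707060283355], [0.0, 428.2553781309709, 200.0226237732526], [0.0, 0.0, 1.0]] [[0.965, -0.264, 0.004], [-0.128, -0.48, -0.868], [0.231, 0.837, -0.497]] [-0.543, 0.13, 1.223]
side soap1 [ 0.327 -0.276  0.018] 0.97
side soap1 [ 0.534 -0.418  0.017] 0.89
side soap1 [ 0.649 -0.041  0.016] 0.66
side soap1 [ 0.401 -0.007  0.044] 0.66
side soap1 [ 0.579 -0.298  0.029] 0.65
side soap1 [ 0.469 -0.286  0.031] 0.63
side soap1 [ 0.469 -0.171  0.024] 0.54
side soap1 [ 0.583 -0.174  0.031] 0.54
side saucer [0.492 0.241 0.086] 0.55
side board [ 0.521 -0.254  0.01 ] 0.78
side board [ 0.47  -0.171  0.026] 0.62
side bottle_a [ 0.762 -0.133  0.039] 0.47
side tumbler [0.374 0.371 0.068] 0.61
side jar [ 0.401 -0.006  0.043] 0.95
0.9 [[-0.97, 0.241, -0.0], [0.241, 0.97, -0.0], [0.0, -0.0, -1.0]]
```

View pics/top0.png

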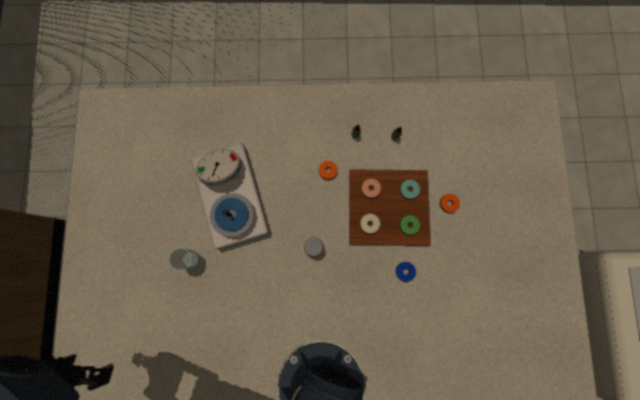

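View pics/side0.png

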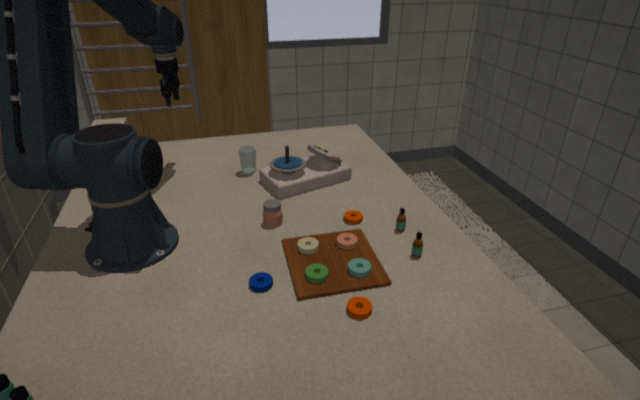

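The top view shows the scale pan at (233,215) and the dial at (218,166), with yaw about 17°. The board holds cream (370,223), green (410,224), peach (371,187) and turquoise (410,188). The orange and blue look-alikes are off the board. Next I look at the pan and dial from the wrist.

```bash
cat > h.py <<'E'
from bench import manip
import cv2,numpy as np
def rot(a): # tool down, closing axis y = (-sin a, cos a)
    c,s=np.cos(a),np.sin(a); return np.array([[-c,-s,0],[-s,c,0],[0,0,-1.]])
SY=np.radians(17)
def cloud(c,name=None):
    k=manip.get_calibration(c); p,d=manip.grab_frame(c)
    K=np.array(k["camera_matrix"]);R=np.array(k["R"]);t=np.array(k["t"])
    v,u=np.mgrid[:400,:640]
    P=np.stack([(u-K[0,2])*d/K[0,0],(v-K[1,2])*d/K[1,1],d],-1)
    W=(P-t)@R; W[d<=0]=np.nan
    if name: cv2.imwrite(f"pics/{name}.png",p[:,:,::-1])
    return p,W,(K,R,t)
E
python3 - <<'E'
from h import *
manip.move_ptp([0.47,0.24,0.29],rot(SY))
k=manip.get_calibration("wrist");R=np.array(k["R"]);t=np.array(k["t"])
T=np.array(manip.current_tcp_rot());p=np.array(manip.current_ee_pos())
print("cam in tool",(T.T@(-R.T@t-p)).round(4),"axis",(T.T@R[2]).round(3),np.array(k["camera_matrix"])[0,0])
p,W,_=cloud("wrist","w1"); np.save("/tmp/w1.npy",W)
z=W[...,2]
m=(z>0.125)&(z<0.155)&(np.hypot(W[...,0]-.5,W[...,1]-.25)<.04); v,u=np.nonzero(m); print("spindle",m.sum(),W[m].mean(0) if m.any() else 0, z[m].max() if m.any() else 0)
print(manip.current_force(),manip.current_time())
E
```

```text
cam in tool [ 0.0816 -0.0002 -0.1425] axis [-0.321  0.     0.947] 350.85148455059294
spindle 281 [0.49844839 0.25879259 0.14143689] 0.14761145296010955
[-0.12072469 -0.11444121 -0.62337999] 2.6
```

View pics/w1.png

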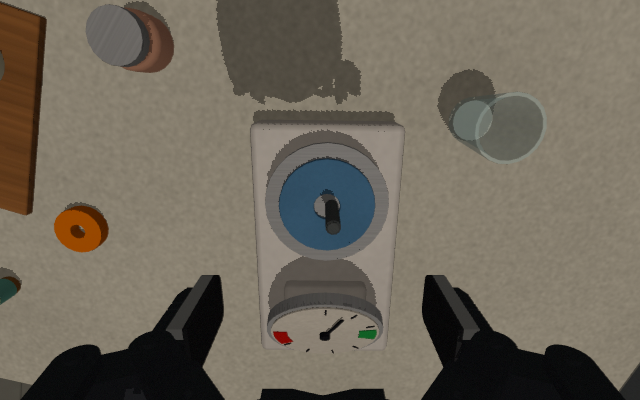

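The wrist view shows the spindle top at (334,228), the saucer around it, and the dial hub at (325,335). The pointer tip is at (343,319), about 0.5 rad. I'll compute these from the depth cloud and look at the soaps.

```bash
cat >> h.py <<'E'
def circ(P): # Kasa circle fit + one trim
    for _ in range(3):
        A=np.c_[2*P,np.ones(len(P))]; s=np.linalg.lstsq(A,(P**2).sum(1),rcond=None)[0]
        r=np.sqrt(s[2]+s[:2]@s[:2]); e=abs(np.hypot(*(P-s[:2]).T)-r); P=P[e<=max(2*np.median(e),5e-4)]
    return s[:2],r
def edge(mask):
    c,_=cv2.findContours(mask.astype(np.uint8),cv2.RETR_EXTERNAL,cv2.CHAIN_APPROX_NONE)
    c=max(c,key=cv2.contourArea)[:,0]; return c
def spindle(W):
    z=W[...,2]; m=(z>.115)&(np.hypot(W[...,0]-.5,W[...,1]-.25)<.03)
    zt=np.percentile(z[m],97); t=m&(z>zt-.0035); P=W[t]
    return P[:,:2].mean(0),(P[:,:2].max(0)+P[:,:2].min(0))/2,zt,t.sum()
def level(W): # height of saucer top
    z=W[...,2]; r=np.hypot(W[...,0]-.5,W[...,1]-.25); return np.median(z[(r>.033)&(r<.042)&(z<.1)])
def pointer(p,W,c=np.array([.5,.25])):
    f=np.array([np.cos(SY),np.sin(SY)]); D=c+.155*f
    z=W[...,2]; m=(np.hypot(W[...,0]-D[0],W[...,1]-D[1])<.065)&(z>.06)
    P=W[m]; cen=P.mean(0); _,_,V=np.linalg.svd(P-cen,full_matrices=False); n=V[2]*np.sign(V[2][2])
    e0=-np.r_[f,0]; e0-=n*(e0@n); e0/=np.linalg.norm(e0); e1=np.cross(e0,n) # clockwise from above
    col=p.astype(int); dark=m&(col.max(-1)<70)
    return cen,n,[(a,b,x) for a,b,x in zip(*(lambda Q:(Q@e0,Q@e1,col[dark].max(-1)))(W[dark]-cen))]
E
python3 - <<'E'
from h import *
W=np.load("/tmp/w1.npy");p=cv2.imread("pics/w1.png")[:,:,::-1]
print("spindle",spindle(W),"lvl",level(W))
blue=(p[...,2]>p[...,0].astype(int)+50)&(W[...,2]>.08)
e=edge(blue); print("saucer",circ(W[e[:,1],e[:,0],:2][~np.isnan(W[e[:,1],e[:,0],0])]))
z=W[...,2]; pm=((z>.07)&(z<.1)&(np.hypot(W[...,0]-.5,W[...,1]-.25)<.075)); e=edge(pm); print("pan",circ(W[e[:,1],e[:,0],:2]))
cen,n,L=pointer(p,W); L=np.array(L); print(cen,n)
# angle histogram of dark pixels 15-45 mm
r=np.hypot(L[:,0],L[:,1]);a=np.arctan2(L[:,1],L[:,0])
for lo,hi in((0,10),(10,20),(20,30),(30,40),(40,50)):
    q=(r>lo/1e3)&(r<hi/1e3); print(lo,q.sum(),a[q].round(2)[:14])
manip.move_ptp([0.47,-0.225,0.29],rot(0))
p,W,_=cloud("wrist","w2"); np.save("/tmp/w2.npy",W)
z=W[...,2]; m=(z>.024)&(z<.036)&(W[...,0]>.4)&(W[...,0]<.65)&(W[...,1]>-.36)&(W[...,1]<-.09)
nn,lab,st,c=cv2.connectedComponentsWithStats(m.astype(np.uint8))
for i in range(1,nn):
    if st[i,4]<300: continue
    e=edge(lab==i); P=W[e[:,1],e[:,0],:2]; s=lab==i
    print(circ(P),s.sum(),np.median(z[s]).round(4),np.median(p[s],0),c[i].round())
print(manip.current_time())
E
```

```text
spindle (array([0.50005745, 0.25941642]), array([0.50054062, 0.25955441]), np.float64(0.14700789081839025), np.int64(172)) lvl 0.09015679958462303
saucer (array([0.48563143, 0.29467693]), np.float64(0.00360802198686812))
pan (array([0.50091899, 0.25453156]), np.float64(0.06419023579801515))
[0.63069929 0.28994244 0.09533705] [0.38695169 0.11181213 0.91529582]
0 6 [1.77 2.09 1.75 2.29 2.03 2.21]
10 88 [1.14 1.14 1.22 1.02 1.5  1.04 0.97 0.99 1.29 1.08 1.2  1.17 1.25 1.51]
20 49 [0.92 0.78 0.76 0.83 0.99 0.8  0.77 0.81 0.84 0.85 0.82 0.84 0.84 0.86]
30 12 [0.07 0.1  0.07 0.1  0.07 0.08 0.09 0.98 0.92 0.96 1.01 0.76]
40 300 [-0.17 -0.15  0.06 -0.38 -0.3  -0.24 -0.17 -0.15 -0.51 -0.5  -0.47 -0.45
 -0.37 -0.31]
(array([ 0.46804874, -0.27935317]), np.float64(0.029180468688517806)) 1873 0.0297 [ 89. 128.  72.] [275. 159.]
(array([ 0.47420298, -0.15815788]), np.float64(0.029155089378663877)) 1852 0.0298 [166. 157. 132.] [379. 164.]
(array([ 0.57944736, -0.28635136]), np.float64(0.029147430716639264)) 1503 0.0296 [105. 138. 125.] [273. 246.]
(array([ 0.58490403, -0.16582831]), np.float64(0.02907204633369598)) 1486 0.0296 [168. 124.  98.] [368. 250.]
4.35
```

View pics/w2.png

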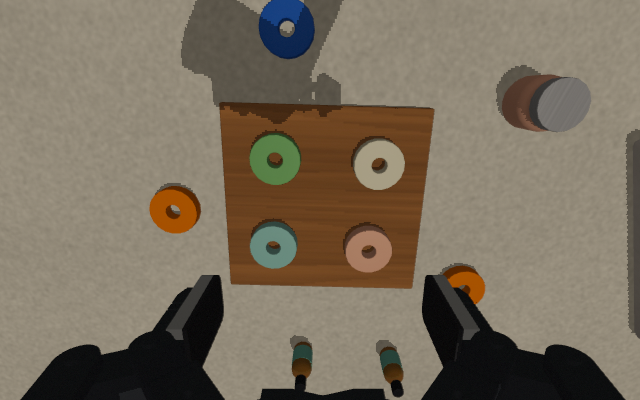

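The wrist picture shows the four soaps at (275,159) green, (379,164) cream, (273,246) turquoise and (368,250) peach. Their fitted radius is about 29 mm and their tops are at z≈0.030, as they should be. I'll grasp the cream one.

```bash
cat >> h.py <<'E'
def inhand(name=None):
    T=np.array(manip.current_tcp_rot());o=np.array(manip.current_ee_pos())
    p,W,_=cloud("wrist",name); Q=(W-o)@T  # tool coords
    m=(Q[...,2]<-.008)&(Q[...,2]>-.030)&(abs(Q[...,0])<.036)&(abs(Q[...,1])<.0275)&(p.astype(int).max(-1)>60)
    zt=np.median(Q[m][:,2]); m&=abs(Q[...,2]-zt)<.004
    np.savez("/tmp/ih.npz",p=p,Q=Q)
    # inner hole: contour of hole inside filled ring
    c,h=cv2.findContours(m.astype(np.uint8),cv2.RETR_CCOMP,cv2.CHAIN_APPROX_NONE)
    out=[]
    for k,hh in zip(c,h[0]):
        if len(k)<15: continue
        k=k[:,0]; P=Q[k[:,1],k[:,0],:2]; P=P[np.isfinite(P[:,0])]
        cc,r=circ(P); out.append(("hole" if hh[3]>=0 else "outer",(cc*1e3).round(2),round(r*1e3,2),len(k)))
    return zt,m.sum(),out
def pick(x,y,zg=.013):
    manip.set_gripper(1.0,25)
    manip.move_ptp([x,y,.10],rot(0)); manip.move_l([x,y,zg],max_speed=.15)
    f=np.array(manip.current_force())
    manip.set_gripper(0.4,25); f2=np.array(manip.current_force())
    print("pick",f.round(2),f2.round(2),manip.current_grip_width(),manip.current_grip_force())
    manip.move_l([x,y,.13],max_speed=.2)
E
python3 - <<'E'
from h import *
# pointer line from w1
W=np.load("/tmp/w1.npy");p=cv2.imread("pics/w1.png")[:,:,::-1]
cen,n,L=pointer(p,W);L=np.array(L)
q=np.hypot(L[:,0],L[:,1])<.03;X=L[q,:2]
_,_,V=np.linalg.svd(X-X.mean(0),full_matrices=False); print("pointer dir",np.arctan2(V[0,1],V[0,0]),np.percentile(X,[0,50,100],axis=0))
pick(.4742,-.1582)
print(inhand("g1"),manip.current_force(),manip.current_time())
E
```

```text
pointer dir -2.6988614984250914 [[-0.02677069 -0.00300518]
 [-0.01577233  0.00621118]
 [ 0.02087517  0.02205129]]
pick [-0.82 -0.32 -0.62] [-2.57  0.91 10.28] 0.6917013917134642 24.65616837143898
(np.float64(-0.015370041217818754), np.int64(12619), [('outer', array([0.46, 0.26]), np.float64(29.34), 392), ('hole', array([0.42, 0.22]), np.float64(9.19), 118)]) [ 0.42393017  0.51319824 -1.07203924] 7.2917
```

View pics/g1.png

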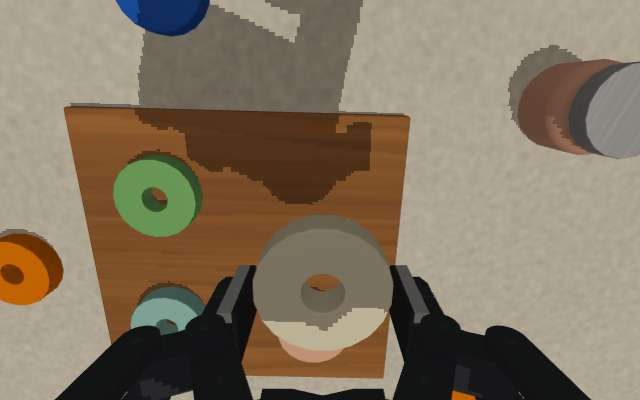

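The cream soap is held square, with its hole at (322,292), and its centre is within 0.5 mm of the tool axis. I'll re-measure the spindle from a hover, then thread with force checks.

```bash
cat >> h.py <<'E'
F=np.array([np.cos(SY),np.sin(SY)])
def look_spindle(name=None):
    q=np.array([.5003,.2595])+.03*F
    manip.move_ptp([*q,.27],rot(SY)); p,W,cal=cloud("wrist",name); np.savez("/tmp/ls.npz",p=p,W=W)
    z=W[...,2]; m=(z>.115)&(z<.16)&(np.hypot(W[...,0]-.5003,W[...,1]-.2595)<.02)
    zt=np.percentile(z[m],97)
    r=[]
    for b in (.001,.0015,.0025):
        P=W[m&(z>zt-b)]; r.append((len(P),P[:,:2].mean(0).round(4),np.ptp(P[:,:2],axis=0).round(4)))
    return zt,r,level(W),p,W
def fz(): manip.dwell(.1); return np.array(manip.current_force())
def lower(xy,z0,z1,base,step=.004,lim=1.0,v=.05):
    z=z0
    while z>z1+1e-6:
        z=max(z-step,z1); manip.move_l([*xy,z],max_speed=v); f=fz()-base
        print(round(z,4),f.round(2))
        if f[2]>lim or np.hypot(f[0],f[1])>4: return z,False
    return z,True
E
python3 - <<'E'
from h import *
r=look_spindle("s1"); print(r[:3],manip.current_time())
cv2.imwrite("pics/s1c.png",cv2.resize(r[3][120:300,230:410,::-1],(540,540),interpolation=cv2.INTER_NEAREST))
print(fz(),fz())
E
```

```text
(np.float64(0.1472049383566224), [(78, array([0.5003, 0.2593]), array([0.0103, 0.0104])), (130, array([0.5005, 0.2596]), array([0.0123, 0.0121])), (207, array([0.5004, 0.2595]), array([0.0128, 0.0131]))], np.float64(0.0902209561784915)) 9.0
[ 0.34114073  0.54864278 -1.05412162] [ 0.00969372  0.25214387 -0.70610941]
```

View pics/s1c.png

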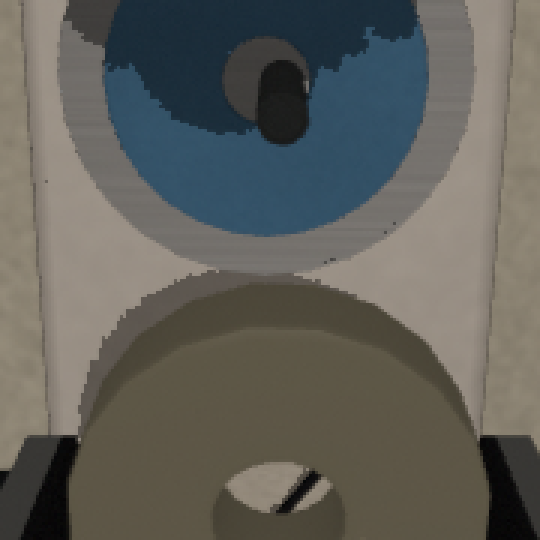

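The picture shows the spindle clearly, with its top at about (324,158) in the full frame. It agrees with the first fix to within 0.3 mm. Threading now.

```bash
cat >> h.py <<'E'
def aim(off,s=np.array([.5004,.2595])): return s-(rot(SY)[:2,:2]@np.array(off))
E
python3 - <<'E'
from h import *
xy=aim([.00044,.00024]); print(xy)
manip.move_l([*xy,.165],max_speed=.15); manip.dwell(.3)
b=np.mean([fz() for _ in range(3)],0); print("base",b)
print(lower(xy,.153,.129,b,step=.004,lim=1.0),manip.current_time())
E
```

```text
[0.50089094 0.25939913]
base [ 0.03540366  0.3577597  -0.80987207]
0.149 [ 0.51 -0.07  1.5 ]
(0.149, False) 11.2417
```

Run:
```python
from h import *
b=np.array([.035,.358,-.81]); xy=aim([.00044,.00024])
for _ in range(4): print((fz()-b).round(2))
manip.move_l([*xy,.147],max_speed=.03)
for _ in range(4): print((fz()-b).round(2))
p,W,_=cloud("wrist","t1"); z=W[...,2]; r=np.hypot(W[...,0]-.501,W[...,1]-.2545)
for lo,hi in((.034,.048),(.053,.063)):
    m=(r>lo)&(r<hi)&(z<.1)&(z>.06); print(m.sum(),np.median(z[m]))
print(manip.current_time())
```

```text
[0.1  0.29 0.15]
[ 0.18 -0.85  0.28]
[-0.21 -0.61  0.18]
[ 0.05 -0.67  0.03]
[-1.31 -0.22 -0.13]
[-0.11 -0.86 -0.57]
[-0.84 -0.19 -0.85]
[ 0.6  -0.47  0.56]
6370 0.09016154933436558
6476 0.08420869666223885
12.3417
```

Force noise is about ±1 N, so the pan height from wrist depth is the better gauge (0.4 N per mm). I'll use that while lowering.

```bash
cat >> h.py <<'E'
def panz():
    p,W,_=cloud("wrist"); z=W[...,2]; r=np.hypot(W[...,0]-.501,W[...,1]-.2545)
    m=(r>.053)&(r<.063)&(z<.1)&(z>.06); s=(r>.034)&(r<.048)&(z<.1)&(z>.06)
    return np.median(z[m]) if m.sum()>200 else np.nan, np.median(z[s]) if s.sum()>200 else np.nan
def thread(xy,z0,z1,ref,step=.005,lim=.003,v=.06):
    z=z0
    while z>z1+1e-6:
        z=max(z-step,z1); manip.move_l([*xy,z],max_speed=v); a=panz()
        print(round(z,4),np.round((a[0]-ref)*1e3,2),np.round(a[1]*1e3,2))
        if not a[0]-ref>-lim: return z,False
    return z,True
E
python3 - <<'E'
from h import *
xy=aim([.00044,.00024])
print(thread(xy,.147,.105,.0842,step=.003),manip.current_time())
E
```

```text
0.144 -0.01 90.18
0.141 -0.03 90.16
0.138 -0.03 90.2
0.135 -0.01 90.16
0.132 -0.01 90.17
0.129 -0.01 90.17
0.126 -0.01 90.17
0.123 -0.02 90.18
0.12 -0.01 90.18
0.117 -0.02 90.19
0.114 -0.03 90.18
0.111 -0.0 90.19
0.108 -0.02 90.18
0.105 -0.03 90.17
(0.105, True) 16.5417
```

```bash
cat >> h.py <<'E'
def release(xy):
    z=manip.current_ee_pos()[2]
    manip.set_gripper(0.95,25); print("open",np.round(panz(),5))
    manip.move_l([*xy,max(z+.08,.2)],max_speed=.2); manip.dwell(.2); print("after",np.round(panz(),5),manip.current_time())
E
python3 - <<'E'
from h import *
xy=aim([.00044,.00024])
print(thread(xy,.105,.095,.0842,step=.005))
print(thread(xy,.095,.088,.0842,step=.001,lim=.0004))
release(xy)
p,W,_=cloud("wrist","a1"); np.save("/tmp/a1.npy",W)
z=W[...,2]; m=(z>.1)&(z<.116)&(np.hypot(W[...,0]-.5,W[...,1]-.26)<.04); e=edge(m)
print("soap",circ(W[e[:,1],e[:,0],:2]),np.percentile(z[m],[5,50,95]))
E
```

```text
0.1 -0.02 90.17
0.095 -0.01 90.17
(0.095, True)
0.094 -0.03 90.18
0.093 -0.0 90.17
0.092 -0.78 89.42
(0.092, False)
open [0.08263 0.08862]
after [0.08262 0.08864] 19.3917
soap (array([0.50038883, 0.25921375]), np.float64(0.029292623234971043)) [0.1050171  0.10653912 0.10774562]
```

View pics/a1.png

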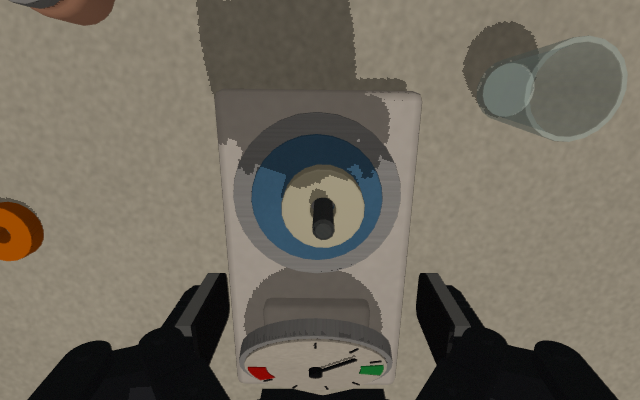

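The first soap lies flat, with its top at 0.1066 as expected. The pan has sunk 1.6 mm, and the pointer is short of the green zone at about 138 g. The total should reach about 260 g with three soaps, so green is next.

```bash
cat >> h.py <<'E'
def full(x,y,ref,top,tag):
    pick(x,y,.015); zt,n,o=inhand(f"g{tag}"); print(zt,n,o)
    hole=[k for k in o if k[0]=="hole" and 8.3<k[2]<10]
    if not hole or not -.021<zt<-.012: return "inhand?"
    off=hole[0][1]/1e3
    if max(abs(off))>.004: return "offset?"
    xy=aim(off); b=.018+zt; zc=top+b; zs=ref+.062+b+.004
    manip.move_ptp([*xy,.26],rot(SY)); manip.move_l([*xy,zs],max_speed=.15); print("at",zs,panz())
    z,ok=thread(xy,zs,zs-.016,ref,step=.004,lim=.002)
    if not ok: return "stuck"
    z,ok=thread(xy,z,zc+.002,ref,step=.008,lim=.002)
    if not ok: return "stuck2"
    print(thread(xy,z,zc-.004,ref,step=.001,lim=.0004))
    release(xy)
    p,W,_=cloud("wrist",f"a{tag}"); z=W[...,2]; t=top+.018
    m=(z>t-.006)&(z<t+.006)&(np.hypot(W[...,0]-.5,W[...,1]-.26)<.04); e=edge(m)
    return circ(W[e[:,1],e[:,0],:2]),np.percentile(z[m],[5,50,95])
E
python3 - <<'E'
from h import *
print(full(.4680,-.2794,.0826,.1066,2),manip.current_time())
E
```

```text
pick [ 0.63  0.18 -0.01] [-1.34  1.42  8.57] 0.6883253262279748 25.001069381833076
-0.013316245876865865 12283 [('outer', array([0.27, 0.2 ]), np.float64(29.35), 381), ('hole', array([0.23, 0.18]), np.float64(9.19), 113)]
at 0.15328375412313414 (np.float64(0.08265140572432379), np.float64(0.08861421595490547))
0.1493 0.03 88.63
0.1453 0.04 88.63
0.1413 0.05 88.65
0.1373 0.05 88.63
0.1293 0.03 88.62
0.1213 0.06 88.62
0.1133 0.04 88.62
0.1123 0.05 88.62
0.1113 0.04 88.63
0.1103 -0.91 87.68
(np.float64(0.11028375412313413), False)
open [0.08114 0.08715]
after [0.08116 0.08712] 30.8
((array([0.50032999, 0.25920964]), np.float64(0.02924865184268548)), array([0.12178016, 0.1230869 , 0.12419808])) 30.85
```

Run:
```python
from h import *
print(full(.5794,-.2864,.0811,.1231,3),manip.current_time())
```

```text
pick [-0.52  0.44  0.09] [-1.48  1.06  6.97] 0.6936713665403389 25.371004370972514
-0.013076627962367762 12237 [('outer', array([0.11, 0.19]), np.float64(29.32), 385), ('hole', array([-0.02,  0.21]), np.float64(9.17), 117)]
at 0.15202337203763225 (np.float64(0.0811498263194839), np.float64(0.08715112505326436))
0.148 0.06 87.16
0.144 0.04 87.14
0.14 0.06 87.16
0.136 0.05 87.16
0.13 0.06 87.15
0.129 0.06 87.16
0.128 0.01 87.09
0.127 -0.94 86.16
(np.float64(0.12702337203763223), False)
open [0.07966 0.08564]
after [0.07963 0.08565] 41.525
((array([0.50037619, 0.25919378]), np.float64(0.029280972853667025)), array([0.13820822, 0.13958367, 0.14089488])) 41.575
```

View pics/a3.png

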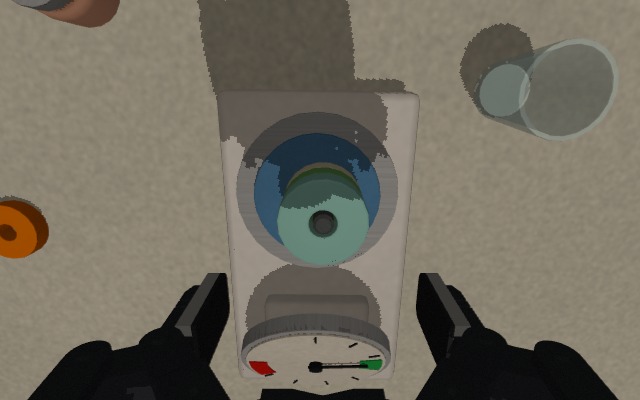

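The three soaps are stacked flat, and the pointer from (316,367) to (378,366) lies in the green zone. The pan has sunk 6.4 mm, which is about 260 g. I'm handing in.

Run:
```python
from h import *
o=manip.current_ee_pos(); manip.move_l([o[0],o[1],.27],max_speed=.15); manip.dwell(.3)
print(manip.sign_off())
```

```text
the job is handed in; nothing more can be done
None
```

The cream, green and turquoise soaps lie flat on the spindle with the pointer in the green zone at about 260 g; the peach soap stayed on the board, and the job is handed in at about 42 s.

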